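# Set the air valve and hold a leaded lamp panel up to the air nozzle

## Robot

A 7-joint arm with a two-finger parallel gripper is mounted at the origin on the work surface. World frame = base frame: x ahead of the robot, y to its left, z up, the work surface at z = 0. Lengths are in mm, angles in rad, forces in N, time in s.
With the tool pointing down it reaches from about 350 to 900 mm from the base axis. Payload 7.2 kg.
Tool frame: the origin (TCP) lies midway between the tips of the shut fingers; the grasp point (between the pads) lies 19 mm behind it; z points along the fingers, y is the line along which they close (so a half turn about z gives the same grasp; the last joint's range is limited). The gripper opens to 88 mm and grips with 3 to 60 N. Pads are 20 mm wide; open, the fingers measure 115 mm over their backs; the gripper's body (75 mm by 178 mm) begins 61 mm behind the grasp point.
Start: joints at [-0.068, 0.411, -0.013, 1.596, 0.006, 1.134, -0.082], TCP at [625.003, -0.011, 222.653] pointing down, gripper open.
Joint ranges: [-2.95, 2.95], [-0.29, 1.99], [-1.47, 1.44], [0.14, 2.54], [-1.03, 4.17], [0.13, 1.85], [-2.86, 2.86]. Speed limits (rad/s): [2.39, 2.39, 3.01, 3.01, 3.14, 3.14, 3.14].

## Interface

Orientations are given as a unit quaternion [x, y, z, w].
In Python, from workcell import bot gives the robot as it stands.
- The arm moves only by the shell command python3 -m jog 'ROWS'. ROWS is a JSON object of lists of equal length, an entry for each row: "xyz": the shift along the world's x, y, z in mm, a list of three; "angular": the turn, a rotation vector about the world's x, y, z in degrees, a list of three; "jaw": the closure, from 0 (fully open) to 1 (shut). A call has 1 to 8 rows; each row is the pose to reach, as a shift and turn from the pose commanded when the call began; what a row does not reach only later rows make up. A row lasts 1/8 s, in which the tool goes at most 62.5 mm and 10.7 degrees, less where a joint would pass 70% of its speed; a pose out of reach is approached as far as the arm can. A call with a gripper value outside its range is refused whole. The fingers move at their own pace and stop on an object; the grip force is fixed at half the most. Time passes only in rows, so rows that repeat a pose let the fingers close. It gives the time, the measured TCP pose, the force, the opening and the grip force at its end, in the units of the state.
- bot.state(): the state, without advancing time (a new reading comes with each control period).
- bot.grab_frame(name): name is "scene" or "side" or "wrist"; returns a dict with "img" (420x560x3 uint8, red, green, blue), "range_z" (420x560 float32, mm along the optical axis (not along the pixel's ray), 0 where there is no reading), "mtx" (3x3 intrinsics, pixels), "k1" (the pictures are not rectified: a ray, as slopes to the right and down, at radius r is drawn at 1 + k1 r^2 times it, then the intrinsics apply), "R" (3x3) and "t" (3): a world point X has camera coordinates R X + t. Camera axes: x right, y down, z forward; pixel columns grow to the right and rows downward; lengths in mm; the calibration is good to about 2 mm. A picture is of the moment at which its call begins.
- bot.hand_in(): hands the job in; it is judged then, once.
The state is a dict: "t": time; "joints": joint angles; "dq": joint speeds; "effort": joint torques, N m; "ee_pos": TCP position; "tcp_rot": TCP orientation; "force": force on the tool from outside, world axes, zero at the start; "moment": the same for the moment, N m; "finger_gap": finger opening in mm; "grip_force": force on a finger pad.
Only numpy, scipy, OpenCV 4.12 (cv2) and the standard library are available. Lean on these libraries where they do the work, as an engineer would, in place of code of your own. Each camera call takes 0.05 s, during which the arm holds its last target. There are 200 camera calls.

## Task

Turn the lever of the ball valve on the small air compressor's pipe to half open, 45 degrees, for a soft jet. Then draw the tall tapered lamp panel up out of the slotted rack, lean it over and hold it up in front of the air nozzle to be blown clean, its face square to the nozzle and its middle in line with it, about 80 mm from the tip. Do not knock the panel against the air rig, leave everything else where it is, and finish while still holding the panel there, raised and still.

Things in the scene. Friction and masses are not known exactly. Their poses are not given: they have to be found in the camera images.
- valve (a joint): Lever of the brass ball valve, a hinge about the vertical through valve_axis. 0 = shut: lever square across the pipe, pointing to the robot's side (rig -x). 1.571 = fully open: lever along the pipe, towards the nozzle end (rig -y), so it opens counter-clockwise from above. Half open = 0.785. Starts at 0 to 0.25; stops at 0 and 1.571; stiff (0.2 N m), stays where left.
- valve_axis (a point): Point on the lever's turning axis, at the height of the middle of the lever's black sleeve, 105 mm above the bench.
- lever_grip (a point): Middle of the lever's black plastic sleeve, 85 mm out from valve_axis; turns with the lever. Sleeve 72 mm long (40 to 112 mm out from the axis), 16 mm wide, 9 mm high (4.5 mm above and below this point). The pipe's axis is 43 mm lower, the board's top 87 mm lower. Axes: z up, x from this point back to the valve axis.
- air_rig: Fixed air rig: plywood board; battery compressor (200 mm high) at its +y end, then copper pipe along y with regulator, ball valve (axis at y = +110 mm) and, at y = -100 mm, an upright pipe and swan neck of grey jointed hose (up to 385 mm) that ends in the nozzle. Origin on the bench under the pipe; y along the pipe to the compressor; x away from the robot at yaw 0.
- nozzle: Fixed grey cone nozzle on the swan neck, 50 mm long, 9 mm wide at the tip, 25 mm at the root. Origin at the tip's centre, 300 mm above the bench. x axis: the way the air blows, 45 degrees down and towards the robot's side (rig -x); y axis level, along the rig's y; z axis 45 degrees down and away from the robot. The hose is behind it; the space in front is free.
- rack: Fixed slotted oak rack: board 190 x 150 x 12 mm with three slots along its y axis, at x = -60, 0 and +60 mm, each 10 mm wide between slats 35 mm high (tops 47 mm above the bench). Origin on the bench under its centre. The panels stand on the board, in the slots.
- panel: Tall tapered leaded-glass panel, to be held up: 180 mm tall, 130 mm wide at the foot, 70 mm at the top, 8 mm thick over its dark metal edging, about 0.28 kg; its top band is 26 mm deep. Upright in one of the slots (which one varies), foot 12 mm above the bench. Origin: centre of its lower edge; z up its height, y across its width, x square to its face. Either face may meet the air.
- panel_middle (a point): Middle of the tall panel, 90 mm above its lower edge, on its mid-plane; axes as the panel's.
- panel_wide: Low leaded panel, 124 mm wide at the foot, 100 mm tall, 8 mm thick, in another slot; to be left alone. Origin at the centre of its lower edge.
- panel_square: Small square leaded panel, 86 mm wide, 88 mm tall, 8 mm thick, in the remaining slot; to be left alone. Origin at the centre of its lower edge.
- ceramic_tile: Loose white ceramic tile, 150 x 150 x 9 mm, lying on the bench; bystander. Origin under its centre.
- grozing_pliers: Stainless steel grozing pliers, 180 mm long, 16 mm high, lying on the bench; bystander. Origin near the pivot.
- shard_tray: Green plastic tray, 150 x 220 x 30 mm, holding smoothed glass shards; bystander. Origin under its centre.
- sliding_case: Black plastic case with a sliding door, 110 x 150 x 62 mm; bystander. Origin under its centre.
- crown_ring: Brass crown ring of the lamp frame, 104 mm across, 10 mm high, lying flat; bystander. Origin under its centre.
- glass_cutter: Brass-handled glass cutter, 150 mm long, 13 mm thick, lying on the bench; bystander. Origin near its middle.

How it is judged (in metres and radians):
On the way, in this order (a step that is already met when the one before it is completed fails the run):
1. the valve lever is turned to half open (within 10 degrees of 45) while the tall panel still stands in the rack (value of joint valve between 0.611 and 0.96 rad and height (world z) of panel below 0.03 m), for 0.3 s.
2. the tall panel is drawn up out of its slot by the gripper, still roughly upright (height (world z) of panel above 0.055 m and angle between panel's own z axis and vertical below 0.45 rad and contact force between panel and the fingers above 1 N and contact force between panel and rack below 0.3 N), for 0.1 s.
At the end, for the whole second after the job is handed in: The gripper holds the tall panel up, still, and nothing else carries it; its middle lies 50 to 110 mm from the nozzle's tip along the jet and within 25 mm of the jet's line each way; its face is square to the jet within 20 degrees; the valve stands half open, 45 degrees within 10 (value of joint valve between 0.611 and 0.96 rad and x of panel_middle in the frame of nozzle between 0.05 and 0.11 m and y of panel_middle in the frame of nozzle between -0.025 and 0.025 m and z of panel_middle in the frame of nozzle between -0.025 and 0.025 m and angle between the x axis of panel and the x axis of nozzle, either way round below 0.35 rad and height (world z) of panel_middle above 0.15 m and contact force between panel and the fingers above 1 N and contact force between panel and air_rig below 0.3 N and contact force between panel and rack below 0.3 N and linear speed of panel below 0.03 m/s and angular speed of panel below 0.2 rad/s); the arm keeps its last pose, push and grip.
It fails at once if the tall panel knocks against the air rig (contact force between panel and air_rig above 3 N).
It fails at once if another panel in the rack is moved by more than 20 mm (distance of any of panel_wide, panel_square from where it was at the start of the episode above 0.02 m).
It fails at once if something else on the bench is moved by more than 20 mm (distance of any of ceramic_tile, grozing_pliers, shard_tray, sliding_case, crown_ring, glass_cutter from where it was at the start of the episode above 0.02 m).
It also fails if it takes over 54 s, if anything falls off the work surface, if the arm or the gripper's body presses on something with over 40 N, if the wrist force passes 120 N, or if a joint passes its speed limit or range.

## Working session

There is one attempt and no reset: what is moved stays moved. The work goes in short steps, Python scripts to look and compute and a shell command to move; the robot and the scene stay as the last step left them, time stands still between calls to the robot, and variables do not carry over. Pictures are saved under pics/ and viewed, at most 10 in all, crops included, and the job is handed in when it is done.

```bash
mkdir -p pics
cat > h.py <<'E'
import numpy as np, cv2, pickle
from workcell import bot
def grab(n, save=None):
    f=bot.grab_frame(n)
    if save: cv2.imwrite(f'pics/{save}.png', f['img'][:,:,::-1]); pickle.dump(f,open(f'pics/{save}.pkl','wb'))
    return f
def load(s): return pickle.load(open(f'pics/{s}.pkl','rb'))
def slopes(f,uv):
    uv=np.asarray(uv,float).reshape(-1,1,2)
    d=np.array([float(f['k1']),0,0,0,0])
    return cv2.undistortPoints(uv,np.array(f['mtx'],float),d).reshape(-1,2)
def ray(f,uv):
    s=slopes(f,uv); d=np.c_[s,np.ones(len(s))]@np.array(f['R']); c=-np.array(f['R']).T@np.array(f['t'])
    return c,d
def onz(f,uv,z):
    c,d=ray(f,uv); return c+d*((z-c[2])/d[:,2])[:,None]
def cloud(f):
    h,w=f['range_z'].shape; v,u=np.mgrid[:h,:w]
    s=slopes(f,np.c_[u.ravel(),v.ravel()]); z=f['range_z'].ravel()
    P=(np.c_[s,np.ones(len(s))]*z[:,None]-np.array(f['t']))@np.array(f['R'])
    P[z==0]=np.nan
    return P.reshape(h,w,3)
def proj(f,X):
    p,_=cv2.projectPoints(np.asarray(X,float).reshape(-1,1,3),cv2.Rodrigues(np.array(f['R'],float))[0],np.array(f['t'],float),np.array(f['mtx'],float),np.array([float(f['k1']),0,0,0,0])); return p.reshape(-1,2)
E
python3 - <<'E'
from h import *
for n in('scene','side'):
    f=grab(n,n+'0'); print(n,f['k1'],(-np.array(f['R']).T@np.array(f['t'])).round())
print(bot.state())
E
```

```text
scene -0.06084051635478797 [1115. -724. 1274.]
side -0.07581643939712081 [390. 811. 925.]
{'t': 0.1, 'joints': array([-0.06817739,  0.41180871, -0.01269651,  1.59695799,  0.00556202,
        1.13429795, -0.08221153]), 'dq': array([-0.00055102, -0.00239294,  0.00039985, -0.0036595 , -0.00028441,
        0.00201072,  0.00255451]), 'effort': array([ 1.90722414e-03, -5.89100254e+01,  6.43606726e-01, -2.91709310e+01,
       -5.37973386e-02,  1.45046425e-02,  7.40053088e-05]), 'ee_pos': array([ 6.24543132e+02, -4.96988395e-02,  2.21901192e+02]), 'tcp_rot': array([ 7.07120826e-01,  7.07092371e-01, -5.33342397e-04, -4.81502727e-04]), 'force': array([ 0.12504256, -0.00080107,  0.74861598]), 'moment': array([0.04074684, 0.00397384, 0.06644149]), 'grip_force': 0.0, 'finger_gap': 88.00811004796542}
```

View pics/scene0.png

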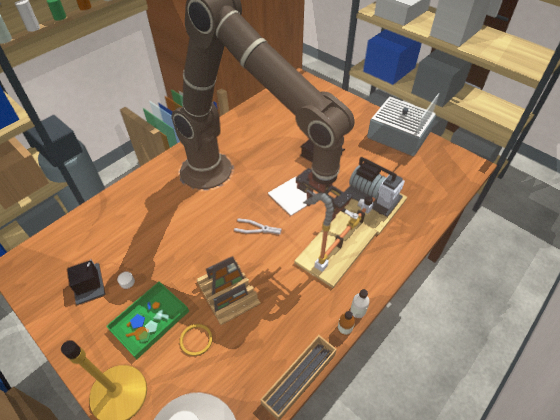

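View pics/side0.png

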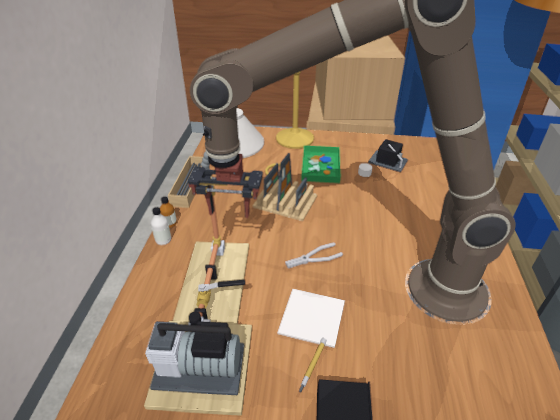

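The scene view shows the rack at about (228,285), the rig board from (310,270) to (400,200) and the swan neck at (325,205). The side view shows the black lever sleeve at (230,284) and the rack at (287,200), with the gripper hiding the nozzle. I'll zoom in on these.

Run:
```python
from h import *
a=load('scene0')['img'][:,:,::-1]; b=load('side0')['img'][:,:,::-1]
A=cv2.resize(a[150:300,180:420],(800,500)[0:2] if 0 else (640,400)); 
r=lambda im,x,y,w,h,s: cv2.resize(im[y:y+h,x:x+w],None,fx=s,fy=s,interpolation=cv2.INTER_CUBIC)
A=r(a,190,245,80,75,4); B=r(a,290,160,120,75,4)
C=r(b,240,145,80,75,4); D=r(b,170,160,120,150,4)[:300] 
D=r(b,160,225,120,75,4)
cv2.imwrite('pics/z.png',np.vstack([np.hstack([A,B]),np.hstack([C,D])]))
for n,pts in (('scene0',[(228,285),(222,268),(237,295),(225,262),(318,196),(323,262),(387,190)]),('side0',[(230,284),(204,284),(285,165),(272,178),(300,190),(290,200)])):
    P=cloud(load(n)); 
    for u,v in pts: print(n,u,v,P[v,u].round())
```

```text
scene0 228 285 [ 515. -340.   44.]
scene0 222 268 [ 515. -348.  164.]
scene0 237 295 [ 575. -353.   69.]
scene0 225 262 [ 520. -336.  190.]
scene0 318 196 [654. -65. 372.]
scene0 323 262 [698. -59.  56.]
scene0 387 190 [707. 303. 138.]
side0 230 284 [600. 143. 109.]
side0 204 284 [670. 143.  98.]
side0 285 165 [ 512. -338.  164.]
side0 272 178 [ 562. -372.   83.]
side0 300 190 [ 457. -307.   87.]
side0 290 200 [ 493. -341.   14.]
```

View pics/z.png

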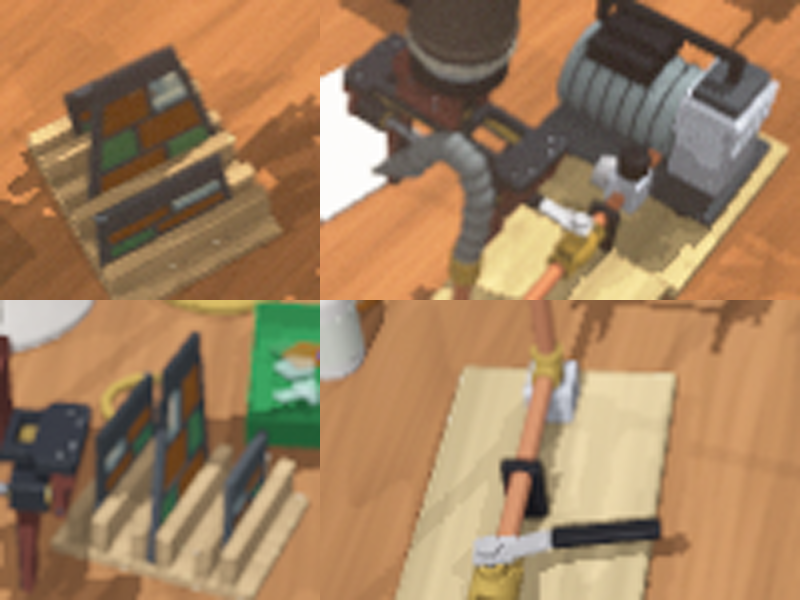

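```bash
cat > m.py <<'E'
from h import *
Ps={n:cloud(load(n)) for n in('scene0','side0')}
def sel(n,box,f): 
    x,y,w,h=box; P=Ps[n][y:y+h,x:x+w].reshape(-1,3); I=load(n)['img'][y:y+h,x:x+w].reshape(-1,3).astype(int)
    k=f(P,I)&np.isfinite(P[:,0]); return P[k]
# panel plane
Q=[sel('scene0',(190,245,80,75),lambda P,I:(P[:,2]>100)&(np.hypot(P[:,0]-515,P[:,1]+340)<80)),
   sel('side0',(240,145,80,75),lambda P,I:(P[:,2]>105)&(abs(P[:,0]-513)<28)&(abs(P[:,1]+340)<80))]
for q in Q:
    c=np.median(q,0); U,S,V=np.linalg.svd(q-q.mean(0)); n=V[2]; print('panel',len(q),q.mean(0).round(1),n.round(3),'yaw of normal',np.degrees(np.arctan2(n[1],n[0])).round(1),'rms',S[2]/len(q)**.5,'zmax',np.sort(q[:,2])[-5:].round())
    t=q[q[:,2]>175]; print(' top',t.mean(0).round(1),t.min(0).round(),t.max(0).round())
# lever sleeve
q=sel('side0',(205,270,50,25),lambda P,I:(I.max(1)<60)&(P[:,2]>95)&(P[:,2]<120))
print('sleeve',len(q),q.mean(0).round(1),q.min(0).round(),q.max(0).round()); U,S,V=np.linalg.svd((q-q.mean(0))[:,:2]); print(V[0])
# board: points z 12..25
for n in Ps:
    q=Ps[n].reshape(-1,3); I=load(n)['img'].reshape(-1,3).astype(int)
    k=(q[:,2]>8)&(q[:,2]<32)&(q[:,0]>560)&(q[:,0]<860)&(q[:,1]>-130)&(q[:,1]<420)&(I[:,1]>120)
    b=q[k]; r=cv2.minAreaRect(b[:,:2].astype(np.float32)); print('board',n,k.sum(),np.median(b[:,2]),r)
    k=(q[:,2]>50)&(q[:,2]<85)&(q[:,0]>620)&(q[:,0]<760)&(q[:,1]>-60)&(q[:,1]<230)&(I[:,0]>I[:,2]+60)
    b=q[k]; b=b[abs(b[:,0]-np.median(b[:,0]))<40]; 
    if len(b)>5: U,S,V=np.linalg.svd((b-b.mean(0))[:,:2]); print(' pipe',len(b),b.mean(0).round(),V[0])
# nozzle / hose
q=sel('scene0',(295,185,45,50),lambda P,I:(P[:,2]>285)&(P[:,2]<395)&(np.ptp(I,axis=1)<40)&(abs(P[:,1]+65)<90))
print('nozzle',len(q))
for lo in range(280,395,10):
    s=q[(q[:,2]>=lo)&(q[:,2]<lo+10)]
    if len(s): print(lo,len(s),s.mean(0).round(),s.min(0).round(),s.max(0).round())
E
python3 m.py
```

```text
panel 548 [ 524.7 -345.6  140.2] [-0.83   0.172 -0.531] yaw of normal 168.3 rms 22.270177344427765 zmax [195. 195. 196. 196. 197.]
 top [ 516.2 -340.1  186.9] [ 502. -372.  175.] [ 527. -308.  197.]
panel 272 [ 514.7 -330.7  151.5] [ 0.954 -0.3   -0.003] yaw of normal -17.5 rms 2.007014915660666 zmax [194. 194. 194. 195. 196.]
 top [ 514.2 -333.   186.9] [ 501. -371.  175.] [ 528. -299.  196.]
sleeve 111 [599.3 140.2 109.3] [565. 127. 103.] [632. 151. 114.]
[0.96906703 0.24679767]
board scene0 2893 17.1160733234576 ((673.1181030273438, 157.28428649902344), (175.9683074951172, 518.776611328125), 2.211638927459717)
 pipe 285 [681.  78.  68.] [ 0.06580723 -0.99783235]
board side0 4595 18.71691387856241 ((696.8458251953125, 156.1544189453125), (258.1064453125, 557.9478149414062), 7.5865559577941895)
 pipe 439 [675.  88.  71.] [-0.07400459  0.9972579 ]
nozzle 668
280 9 [655. -44. 288.] [569. -66. 285.] [700.   1. 290.]
290 14 [655. -47. 295.] [576. -67. 290.] [702.   0. 300.]
300 44 [637. -47. 305.] [543. -67. 300.] [705.  -2. 310.]
310 67 [617. -38. 316.] [544. -69. 310.] [705.  21. 320.]
320 88 [634. -39. 325.] [549. -71. 320.] [710.  13. 330.]
330 84 [657. -33. 336.] [585. -74. 330.] [712.  16. 340.]
340 183 [662. -22. 344.] [590. -71. 340.] [710.  19. 350.]
350 48 [662. -53. 355.] [619. -70. 350.] [699.  -0. 360.]
360 39 [670. -63. 366.] [638. -70. 360.] [694. -19. 370.]
370 66 [670. -60. 375.] [639. -71. 370.] [690. -20. 380.]
380 26 [664. -59. 383.] [641. -69. 380.] [676. -31. 388.]
```

The zoom shows the tall panel in the middle slot at about (515,-338), with the rack yawed about -17°. The lever sleeve runs from (218,284) to (245,282) in the side view, and the nozzle tip is at about (304,202) in the scene view. I'll move over the lever, which also uncovers the nozzle.

```bash
python3 -m jog '{"xyz":[[-10,20,10],[-20,40,15],[-30,60,15],[-40,90,15],[-50,110,15],[-50,125,15],[-50,130,15],[-50,130,15]],"angular":[[0,0,-10],[0,0,-20],[0,0,-30],[0,0,-40],[0,0,-50],[0,0,-60],[0,0,-70],[0,0,-76]],"jaw":[0,0.2,0.4,0.45,0.45,0.45,0.45,0.45]}'
python3 - <<'E'
from h import *
fs=[grab(n,n+'1') for n in('scene','side','wrist')]
print(bot.state()['ee_pos'],bot.state()['tcp_rot'])
b=fs[2]['img'][:,:,::-1]; a=fs[0]['img'][:,:,::-1]
s=fs[1]['img'][:,:,::-1]
r=lambda im,x,y,w,h,k: cv2.resize(im[y:y+h,x:x+w],None,fx=k,fy=k,interpolation=cv2.INTER_CUBIC)
top=np.hstack([r(a,280,180,80,60,5),r(s,180,190,80,60,5)])
bot_=np.hstack([cv2.resize(b,(400,300)),r(s,190,250,80,60,5)])
cv2.imwrite('pics/z1.png',np.vstack([top,bot_]))
E
```

```text
t: 1.1
ee_pos: [574.6, 130.8, 237.2]
tcp_rot: [0.993, 0.12, -0.0, 0.0]
force: [-0.7, -0.4, -0.1]
finger_gap: 48.0
grip_force: 0.0
[574.74262324 130.0403461  237.2992039 ] [ 9.92419966e-01  1.22892032e-01 -3.70163248e-04  1.52578354e-04]
```

View pics/z1.png

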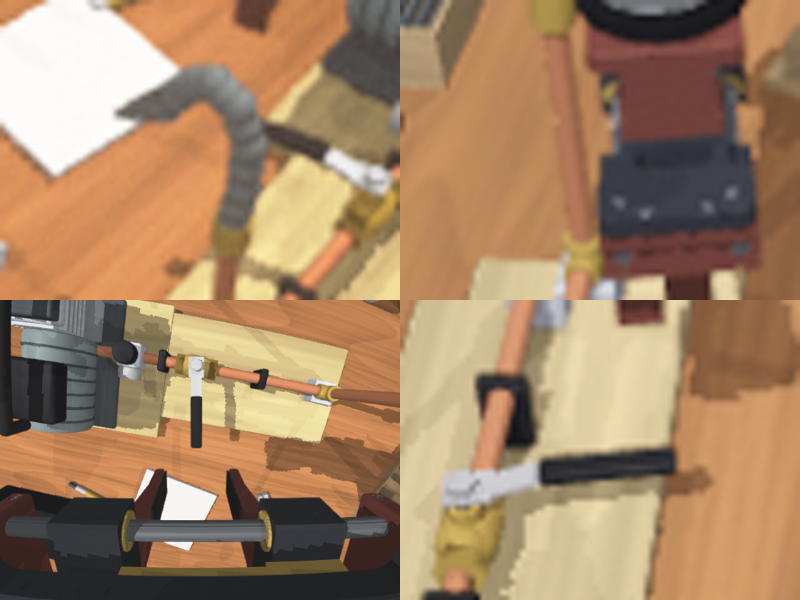

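The wrist view shows the lever cleanly, with the sleeve from about (274,136) to (273,206) and the pivot at (276,84). The scene view shows the nozzle tip at (304,202).

```bash
cat > m2.py <<'E'
from h import *
f=load('wrist1'); I=f['img'].astype(int)
m=np.zeros(I.shape[:2],np.uint8); m[128:215,255:295]=(I[128:215,255:295].max(2)<70)*255
c=max(cv2.findContours(m,0,1)[0],key=cv2.contourArea); 
w=onz(f,c.reshape(-1,2),109.5); r=cv2.minAreaRect(w[:,:2].astype(np.float32)); print('sleeve',cv2.boundingRect(c),r); bp=cv2.boxPoints(r); print(bp.round(1).tolist())
print('pivot',onz(f,[(276,84)],109.5))
# pipe copper
g=((I[:,:,0]-I[:,:,2]>60)&(I[:,:,0]>150)).astype(np.uint8)
P=cloud(f); k=(P[:,:,2]>64)&(P[:,:,2]<74)&(abs(P[:,:,0]-678)<30)&(P[:,:,1]>-50)&(P[:,:,1]<105)
q=P[k]; vx=cv2.fitLine(q[:,:2].astype(np.float32),cv2.DIST_HUBER,0,.01,.01).ravel(); print('pipe',len(q),vx,'yaw',np.degrees(np.arctan2(-vx[0]*np.sign(vx[1]),abs(vx[1]))))
k=(P[:,:,2]>14)&(P[:,:,2]<22)&(abs(P[:,:,0]-678)<120)&(P[:,:,1]>-90)&(P[:,:,1]<180); q=P[k]; print('board',np.median(q[:,2]),cv2.minAreaRect(q[:,:2].astype(np.float32)))
# nozzle
for n in('scene1','side1'):
    P=cloud(load(n)); I=load(n)['img'].astype(int)
    k=(P[...,2]>285)&(P[...,2]<395)&(np.ptp(I,axis=2)<45)&(P[...,1]<0)&(P[...,1]>-130)&(P[...,0]>540)&(P[...,0]<740)
    q=P[k];print(n,len(q)); v,u=np.nonzero(k)
    for lo in range(280,395,8):
        s=q[(q[:,2]>=lo)&(q[:,2]<lo+8)]
        if len(s): print(lo,len(s),s.mean(0).round(),s.min(0).round(),s.max(0).round())
f=load('scene1'); print('tip',onz(f,[(303.6,202),(305,203)],300))
P=cloud(f); q=P.reshape(-1,3); q=q[(q[:,2]>30)&(q[:,0]>550)&(q[:,0]<850)&(q[:,1]>150)&(q[:,1]<450)&(q[:,2]<205)]; print('compressor',np.percentile(q,2,0),np.percentile(q,98,0))
E
python3 m2.py
```

```text
sleeve (267, 135, 15, 72) ((599.2745361328125, 137.08828735351562), (69.35556030273438, 13.500723838806152), 14.261723518371582)
[[564.0, 135.10000610351562], [567.2999877929688, 122.0], [634.5, 139.10000610351562], [631.2000122070312, 152.1999969482422]]
pivot [[677.25702105 154.56070319 109.5       ]]
pipe 2205 [ 7.1304992e-02 -9.9745458e-01  6.8094281e+02  3.0647907e+01] yaw 4.0889444
board 17.59948257172649 ((675.2559814453125, 45.50779724121094), (171.13975524902344, 281.5469970703125), 4.1162919998168945)
scene1 319
280 6 [695. -62. 287.] [686. -66. 285.] [701. -56. 287.]
288 5 [694. -63. 292.] [688. -64. 290.] [699. -58. 296.]
296 12 [674. -63. 301.] [596. -68. 299.] [703. -53. 303.]
304 18 [665. -63. 307.] [596. -68. 304.] [704. -52. 311.]
312 16 [655. -65. 316.] [605. -69. 312.] [703. -58. 320.]
320 28 [670. -62. 324.] [610. -71. 321.] [702. -47. 328.]
328 16 [650. -66. 331.] [617. -72. 329.] [699. -59. 335.]
336 35 [658. -64. 339.] [619. -73. 336.] [704. -52. 344.]
344 28 [670. -63. 347.] [630. -72. 344.] [700. -49. 351.]
352 28 [669. -63. 356.] [632. -70. 352.] [698. -50. 
[... 482 characters left out ...]
 19 [688. -46. 317.] [680. -56. 312.] [700. -42. 320.]
320 23 [689. -46. 324.] [680. -53. 321.] [700. -41. 328.]
328 16 [690. -46. 331.] [681. -53. 328.] [699. -44. 336.]
336 24 [689. -46. 340.] [679. -52. 337.] [701. -41. 344.]
344 23 [687. -46. 348.] [676. -56. 344.] [699. -41. 352.]
352 26 [685. -46. 356.] [674. -51. 352.] [696. -42. 360.]
360 15 [683. -45. 364.] [675. -51. 361.] [693. -42. 368.]
368 23 [682. -47. 373.] [674. -56. 369.] [690. -42. 376.]
376 10 [679. -51. 378.] [674. -58. 376.] [685. -44. 380.]
tip [[599.73014679 -61.15250107 300.        ]
 [605.61340644 -61.35708916 300.        ]]
compressor [556.05864203 173.35226839  37.93589467] [735.71902494 371.17731804 193.15453159]
```

Run:
```python
from h import *
q=cloud(load('side0'))[310:400,145:260].reshape(-1,3); q=q[q[:,2]>30]
for lo in range(30,210,30):
    s=q[(q[:,2]>=lo)&(q[:,2]<lo+30)]
    if len(s): print(lo,len(s),np.percentile(s,1,0).round(),np.percentile(s,99,0).round())
```

```text
30 1710 [538. 210.  35.] [734. 407.  58.]
60 419 [543. 205.  61.] [725. 385.  90.]
90 1016 [543. 242.  91.] [725. 385. 120.]
120 1314 [545. 304. 120.] [730. 383. 149.]
150 1477 [558. 300. 150.] [725. 375. 175.]
180 521 [554. 329. 182.] [705. 349. 200.]
```

```bash
python3 -m jog '{"xyz":[[5,2,-40],[5,2,-90],[5,2,-130],[5,2,-145],[5,2,-145],[5,2,-145],[5,2,-145],[5,2,-145]],"angular":[[0,0,0],[0,0,0],[0,0,0],[0,0,0],[0,0,0],[0,0,0],[0,0,0],[0,0,0]],"jaw":[0.45,0.45,0.45,0.45,0.9,0.9,0.9,0.9]}'
```

```text
t: 2.25
ee_pos: [580.8, 132.2, 93.9]
tcp_rot: [0.993, 0.122, 0.001, -0.0]
force: [-1.3, -0.1, 4.7]
finger_gap: 15.8
grip_force: 30.0
```

```bash
python3 -m jog '{"xyz":[[3.6,-11.2,0],[8.6,-21.9,0],[14.8,-31.9,0],[22.2,-41,0],[30.7,-49.2,0],[30.7,-49.2,0],[30.7,-49.2,0]],"angular":[[0,0,7],[0,0,14],[0,0,21],[0,0,28],[0,0,35],[0,0,35],[0,0,35]],"jaw":[0.9,0.9,0.9,0.9,0.9,0.9,0.9]}'
python3 -m jog '{"xyz":[[0,0,0],[0,0,0],[0,0,0],[0,0,50],[0,0,110],[-20,0,165],[-40,0,200]],"angular":[[0,0,0],[0,0,0],[0,0,0],[0,0,0],[0,0,0],[0,0,0],[0,0,0]],"jaw":[0.5,0.5,0.5,0.5,0.5,0.3,0.1]}'
python3 - <<'E'
from h import *
f=grab('wrist','wrist2'); grab('side','side2'); I=f['img'].astype(int); P=cloud(f)
m=((I.max(2)<70)&(abs(P[...,2]-108)<9)&(np.hypot(P[...,0]-674,P[...,1]-156)<135)).astype(np.uint8)
print(m.sum(),bot.state()['ee_pos'])
c=max(cv2.findContours(m,0,1)[0],key=cv2.contourArea); w=onz(f,c.reshape(-1,2),109.5)
r=cv2.minAreaRect(w[:,:2].astype(np.float32)); print(r, np.degrees(np.arctan2(156-r[0][1],674-r[0][0]))-4.1)
E
```

```text
t: 3.12
ee_pos: [611.1, 82.9, 93.9]
tcp_rot: [0.91, 0.414, 0.001, 0.0]
force: [-1.2, -1.3, 6.7]
finger_gap: 15.6
grip_force: 30.1
t: 4.0
ee_pos: [570.8, 82.9, 295.4]
tcp_rot: [0.91, 0.414, 0.001, 0.0]
force: [0.4, 0.1, -0.4]
finger_gap: 60.7
grip_force: 0.0
1377 [571.13591113  83.2627774  297.47612995]
((622.705078125, 97.32524108886719), (68.7626953125, 13.634222984313965), 49.92131042480469) 44.73924443919898
```

The lever reads 44.7°. I'll go round the nozzle to the panel next.

```bash
python3 -m jog '{"xyz":[[-55,-10,5],[-110,-35,5],[-135,-90,5],[-135,-150,5],[-130,-210,5],[-120,-270,5],[-100,-325,5],[-75,-380,5]],"angular":[[0,0,0],[0,0,0],[0,0,5],[0,0,10],[0,0,15],[0,0,20],[0,0,23.5],[0,0,23.5]],"jaw":[0.1,0.1,0.1,0.1,0.1,0,0,0]}'
python3 - <<'E'
from h import *
print(bot.state()['ee_pos'],bot.state()['tcp_rot'])
f=grab('wrist','wrist3'); s=grab('side','side3'); c=grab('scene','scene3')
r=lambda im,x,y,w,h,k: cv2.resize(im[y:y+h,x:x+w,::-1],None,fx=k,fy=k,interpolation=cv2.INTER_CUBIC)
cv2.imwrite('pics/z3.png',np.vstack([r(f['img'],0,0,560,420,.9)[:378,:504],np.hstack([r(s['img'],240,145,84,70,3),r(c['img'],190,245,84,70,3)])]))
E
```

```text
t: 5.1
ee_pos: [495.9, -299.1, 297.0]
tcp_rot: [0.806, 0.591, -0.0, -0.0]
force: [0.8, -0.0, 1.1]
finger_gap: 87.8
grip_force: 0.0
[ 495.90994394 -299.11213372  296.99184151] [ 8.06310871e-01  5.91491961e-01 -1.36380546e-04 -1.44407048e-04]
```

View pics/z3.png

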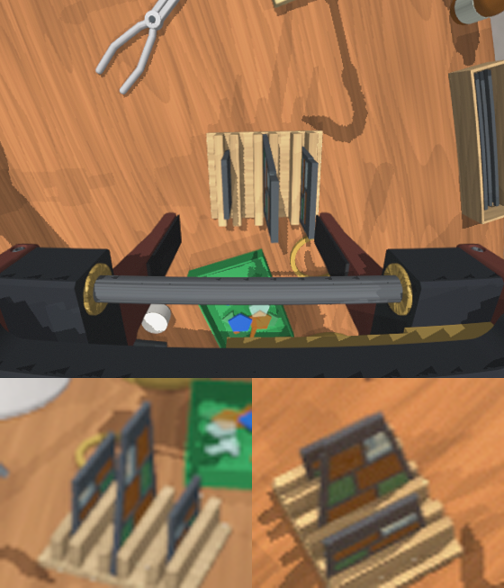

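Run:
```python
from h import *
for n in('wrist3','side3','scene3'):
    P=cloud(load(n)).reshape(-1,3); I=load(n)['img'].reshape(-1,3)
    near=np.hypot(P[:,0]-514,P[:,1]+340)<60
    q=P[near&(P[:,2]>184)&(P[:,2]<200)]
    if len(q)<5: print(n,len(q)); continue
    print(n,'top',len(q),q.mean(0).round(1),cv2.minAreaRect(q[:,:2].astype(np.float32)))
    q=P[near&(P[:,2]>125)&(P[:,2]<200)]; q=q[abs((q[:,0]-514)*.954-(q[:,1]+338)*.3)<15]
    _,S,V=np.linalg.svd(q-q.mean(0),full_matrices=False); print('  plane',len(q),q.mean(0).round(1),V[2].round(3),S[2]/len(q)**.5)
# rack board/slats yaw from wrist
f=load('wrist3');P=cloud(f).reshape(-1,3); q=P[(abs(P[:,2]-47)<5)&(np.hypot(P[:,0]-514,P[:,1]+338)<130)]; print('slats',len(q),q.mean(0).round(1),cv2.minAreaRect(q[:,:2].astype(np.float32)))
```

```text
wrist3 top 648 [ 513.  -336.   191.1] ((512.6912231445312, -338.2440490722656), (69.83931732177734, 8.138644218444824), 73.76863861083984)
  plane 1012 [ 514.2 -330.   178.1] [-0.954  0.298  0.035] 2.4312808776915524
side3 top 51 [ 513.9 -336.3  190.2] ((514.0855102539062, -338.24267578125), (73.68144226074219, 10.979630470275879), 71.34276580810547)
  plane 210 [ 514.5 -331.3  162.2] [ 0.954 -0.301 -0.003] 2.2427147587811085
scene3 top 75 [ 515.4 -340.1  189.8] ((515.1202392578125, -339.86328125), (66.99308776855469, 11.511273384094238), 78.04230499267578)
  plane 319 [ 516.1 -340.9  161.6] [-0.968  0.252 -0.003] 2.1655898586008124
slats 4620 [ 505.9 -332.9   46.5] ((510.7445068359375, -345.413818359375), (150.1636962890625, 159.01687622070312), 73.7763442993164)
```

```bash
python3 -m jog '{"xyz":[[17.3,-39.2,0],[17.3,-39.2,-40],[17.3,-39.2,-95],[17.3,-39.2,-130],[17.3,-39.2,-139],[17.3,-39.2,-139],[17.3,-39.2,-139],[17.3,-39.2,-139]],"angular":[[0,0,1.2],[0,0,1.2],[0,0,1.2],[0,0,1.2],[0,0,1.2],[0,0,1.2],[0,0,1.2],[0,0,1.2]],"jaw":[0,0,0,0,0,0.5,0.5,0.5]}'
python3 -m jog '{"xyz":[[0,0,0],[0,0,0],[0,0,0],[0,0,0],[0,0,0],[0,0,0]],"angular":[[0,0,0],[0,0,0],[0,0,0],[0,0,0],[0,0,0],[0,0,0]],"jaw":[0.8,1,1,1,1,1]}'
```

```text
t: 6.25
ee_pos: [513.7, -336.8, 160.1]
tcp_rot: [0.8, 0.6, 0.001, 0.001]
force: [-0.7, -0.1, -0.5]
finger_gap: 61.4
grip_force: 0.0
t: 7.0
ee_pos: [513.0, -336.4, 158.6]
tcp_rot: [0.8, 0.6, -0.0, 0.0]
force: [0.1, -0.7, -1.1]
finger_gap: 7.9
grip_force: 30.0
```

Gripped at 7.9 mm. I'll lift slowly.

```bash
python3 -m jog '{"xyz":[[0,0,8],[0,0,18],[0,0,30],[0,0,45],[0,0,60],[0,0,80],[0,0,100],[0,0,120]],"angular":[[0,0,0],[0,0,0],[0,0,0],[0,0,0],[0,0,0],[0,0,0],[0,0,0],[0,0,0]],"jaw":[1,1,1,1,1,1,1,1]}'
python3 -m jog '{"xyz":[[0,0,20],[0,0,40],[0,0,40],[0,0,40]],"angular":[[0,0,0],[0,0,0],[0,0,0],[0,0,0]],"jaw":[1,1,1,1]}'
python3 - <<'E'
from h import *
print(bot.state())
s=grab('side','side4'); c=grab('scene','scene4')
r=lambda im,x,y,w,h,k: cv2.resize(im[y:y+h,x:x+w,::-1],None,fx=k,fy=k,interpolation=cv2.INTER_CUBIC)
cv2.imwrite('pics/z4.png',np.hstack([r(s['img'],220,90,130,150,3),r(c['img'],160,180,130,150,3)]))
E
```

```text
t: 8.0
ee_pos: [512.8, -336.4, 280.1]
tcp_rot: [0.8, 0.6, 0.0, 0.0]
force: [-0.2, 0.2, -1.9]
finger_gap: 8.0
grip_force: 30.0
t: 8.5
ee_pos: [512.7, -336.2, 318.1]
tcp_rot: [0.8, 0.6, -0.0, -0.0]
force: [-0.6, 1.5, -2.9]
finger_gap: 7.7
grip_force: 30.0
{'t': 8.5, 'joints': array([ 0.24723783,  0.33461432,  0.34648575,  1.50844925, -0.1154261 ,
        1.31945798,  0.32035456]), 'dq': array([-0.00041074,  0.00963657, -0.00302398,  0.00813836, -0.0024019 ,
        0.0006702 ,  0.00114882]), 'effort': array([ 9.66586196e-02, -5.53111446e+01,  4.51111302e+00, -3.26743340e+01,
       -2.83155584e-02,  4.58634412e-02, -3.23257351e-03]), 'ee_pos': array([ 512.66604602, -336.17527511,  318.13493974]), 'tcp_rot': array([ 8.00197665e-01,  5.99736236e-01, -1.18266303e-04, -3.61556895e-04]), 'force': array([-0.60273568,  1.4524934 , -2.87453768]), 'moment': array([0.05577862, 0.08940205, 0.03322865]), 'grip_force': 29.999426901340485, 'finger_gap': 7.730973379240997}
```

View pics/z4.png

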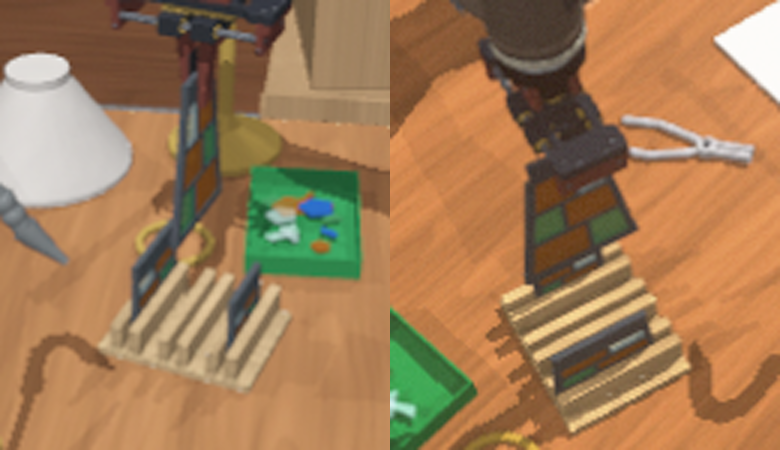

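The panel is out and hanging upright, with its foot about 60 mm above the slats.

Run:
```python
import numpy as np
from scipy.spatial.transform import Rotation as R
a=np.radians(4.1); ax=np.array([-np.sin(a),np.cos(a),0])
Rt=R.from_rotvec(ax*np.radians(-45))*R.from_euler('z',20.4,degrees=True)
v=np.degrees(Rt.as_rotvec()); print(v,np.linalg.norm(v)); [print(k,(v*k/8).round(1)) for k in range(1,9)]
print((Rt*R.from_quat([.8,.6,0,0])).as_quat().round(3))
```

```text
[ -4.80616285 -44.9723978   19.33609875] 49.1884181519418
1 [-0.6 -5.6  2.4]
2 [ -1.2 -11.2   4.8]
3 [ -1.8 -16.9   7.3]
4 [ -2.4 -22.5   9.7]
5 [ -3.  -28.1  12.1]
6 [ -3.6 -33.7  14.5]
7 [ -4.2 -39.4  16.9]
8 [ -4.8 -45.   19.3]
[0.629 0.676 0.28  0.261]
```

```bash
python3 -m jog '{"xyz":[[0,5,0],[0,15,0],[-5,30,0],[-5,45,0],[-5,60,0],[-9,75,0],[-9,90,-5],[-9,106,-10]],"angular":[[-0.6,-5.6,2.4],[-1.2,-11.2,4.8],[-1.8,-16.9,7.3],[-2.4,-22.5,9.7],[-3,-28.1,12.1],[-3.6,-33.7,14.5],[-4.2,-39.4,16.9],[-4.8,-45,19.3]],"jaw":[1,1,1,1,1,1,1,1]}'
python3 -m jog '{"xyz":[[0,0,0],[0,0,0],[0,0,0]],"angular":[[0,0,0],[0,0,0],[0,0,0]],"jaw":[1,1,1]}'
python3 - <<'E'
from h import *
print(bot.state()['joints'].round(2))
E
```

```text
t: 9.6
ee_pos: [503.2, -230.9, 308.3]
tcp_rot: [0.631, 0.676, 0.278, 0.258]
force: [0.6, 2.8, -1.9]
finger_gap: 8.0
grip_force: 30.0
t: 9.98
ee_pos: [504.9, -231.9, 309.7]
tcp_rot: [0.632, 0.676, 0.278, 0.257]
force: [0.3, -0.5, -2.3]
finger_gap: 8.0
grip_force: 30.0
[ 0.31 -0.07  0.32  2.22 -0.96  0.56  1.43]
```

```bash
python3 -m jog '{"xyz":[[0,15,-5],[0,35,-12],[0,55,-20],[0,75,-26],[0,90,-26],[0,100,-26],[0,100,-26]],"angular":[[0,0,0],[0,0,0],[0,0,0],[0,0,0],[0,0,0],[0,0,0],[0,0,0]],"jaw":[1,1,1,1,1,1,1]}'
python3 - <<'E'
from h import *
print(bot.state()['joints'].round(2))
s=grab('side','side5'); c=grab('scene','scene5')
r=lambda im,x,y,w,h,k: cv2.resize(im[y:y+h,x:x+w,::-1],None,fx=k,fy=k,interpolation=cv2.INTER_CUBIC)
cv2.imwrite('pics/z5.png',np.hstack([r(s['img'],170,60,200,200,2),r(c['img'],200,120,200,200,2)]))
E
```

```text
t: 10.85
ee_pos: [504.1, -129.7, 283.0]
tcp_rot: [0.631, 0.677, 0.278, 0.257]
force: [0.6, 0.2, -2.0]
finger_gap: 7.8
grip_force: 30.0
[ 0.19 -0.15  0.16  2.36 -0.96  0.34  1.25]
```

View pics/z5.png

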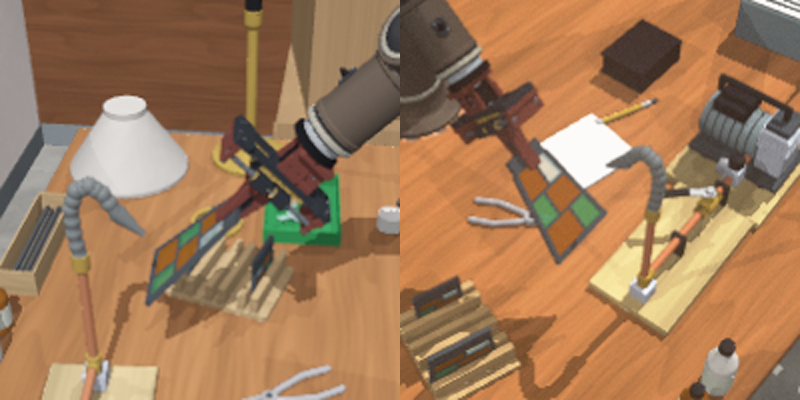

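The panel leans correctly and is well clear of the rig. The nozzle tip is at (242.5,176.5) in the side view and (305,200) in the scene view. I'll triangulate the tip and measure the panel plane.

```bash
cat > pm.py <<'E'
from h import *
import sys
from scipy.spatial.transform import Rotation as R
def tri(fa,a,fb,b):
    c1,d1=ray(fa,[a]);c2,d2=ray(fb,[b]);d1=d1[0];d2=d2[0]
    s=np.linalg.lstsq(np.c_[d1,-d2],c2-c1,rcond=None)[0]; p,q=c1+s[0]*d1,c2+s[1]*d2; return (p+q)/2,np.linalg.norm(p-q)
a=np.radians(4.1); X=np.array([-np.cos(a)*.7071,-np.sin(a)*.7071,-.7071]); Y=np.array([-np.sin(a),np.cos(a),0]); Z=np.cross(X,Y)
def panel(tag,tip):
    st=bot.state(); Rt=R.from_quat(st['tcp_rot']).as_matrix(); m0=st['ee_pos']+56.6*Rt[:,2]
    for n in('side','scene'):
        P=cloud(load(n+tag)).reshape(-1,3); L=(P-m0)@Rt
        k=(abs(L[:,1])<12)&(abs(L[:,0])<80)&(L[:,2]>-10)&(L[:,2]<115); q=P[k]
        _,S,V=np.linalg.svd(q-q.mean(0),full_matrices=False); nn=V[2]*np.sign(V[2]@X)
        l=L[k]; print(n,len(q),'tilt deg about Y,Z:',np.degrees([nn@Z,nn@Y]).round(1),'tool-frame x@low',np.percentile(l[l[:,2]>60][:,0],[1,99]).round(1),'z max',np.percentile(l[:,2],99).round(1),'y med',np.median(l[:,1]).round(1))
    r=m0-tip; print('middle in nozzle',(r@X).round(1),(r@Y).round(1),(r@Z).round(1),'tool y.X',np.degrees(np.arccos(abs(Rt[:,1]@X))).round(1))
if __name__=='__main__':
    t=sys.argv[1]
    print(tri(load('side5'),(242.5,176.5),load('scene5'),(305.3,200.3)))
    panel(t,np.array([601,-60,300]))
E
python3 pm.py 5
```

```text
(array([597.76361607, -55.95156587, 304.2550753 ]), np.float64(7.103802860532964))
side 562 tilt deg about Y,Z: [-0.3 -0.6] tool-frame x@low [-60.8  66. ] z max 88.0 y med 0.6
scene 944 tilt deg about Y,Z: [-0.3  0.2] tool-frame x@low [-66.   58.6] z max 88.5 y med 1.0
middle in nozzle 84.2 -64.0 -3.3 tool y.X 0.6
```

```bash
python3 -m jog '{"xyz":[[-1,12,0],[-2,26,0],[-3,40,0],[-4,54,0],[-4,62,0],[-4,65,0],[-4,65,0],[-4,65,0]],"angular":[[0,0,0],[0,0,0],[0,0,0],[0,0,0],[0,0,0],[0,0,0],[0,0,0],[0,0,0]],"jaw":[1,1,1,1,1,1,1,1]}'
python3 - <<'E'
from h import *
print(bot.state()['joints'].round(2))
s=grab('side','side6'); c=grab('scene','scene6')
r=lambda im,x,y,w,h,k: cv2.resize(im[y:y+h,x:x+w,::-1],None,fx=k,fy=k,interpolation=cv2.INTER_CUBIC)
cv2.imwrite('pics/z6.png',np.hstack([r(s['img'],180,100,100,150,4),r(c['img'],260,130,100,150,4)]))
E
python3 pm.py 6
```

```text
t: 11.95
ee_pos: [500.3, -66.8, 283.1]
tcp_rot: [0.632, 0.676, 0.278, 0.258]
force: [0.2, -0.4, -2.7]
finger_gap: 7.7
grip_force: 30.0
[ 0.24 -0.19 -0.08  2.4  -0.8   0.24  0.94]
(array([597.76361607, -55.95156587, 304.2550753 ]), np.float64(7.103802860532964))
side 630 tilt deg about Y,Z: [-0.1 -0.4] tool-frame x@low [-61.8  64.3] z max 87.7 y med 0.9
scene 874 tilt deg about Y,Z: [-0.1  0.3] tool-frame x@low [-67.4  59. ] z max 88.1 y med 1.0
middle in nozzle 83.8 0.6 -2.8 tool y.X 0.6
```

View pics/z6.png

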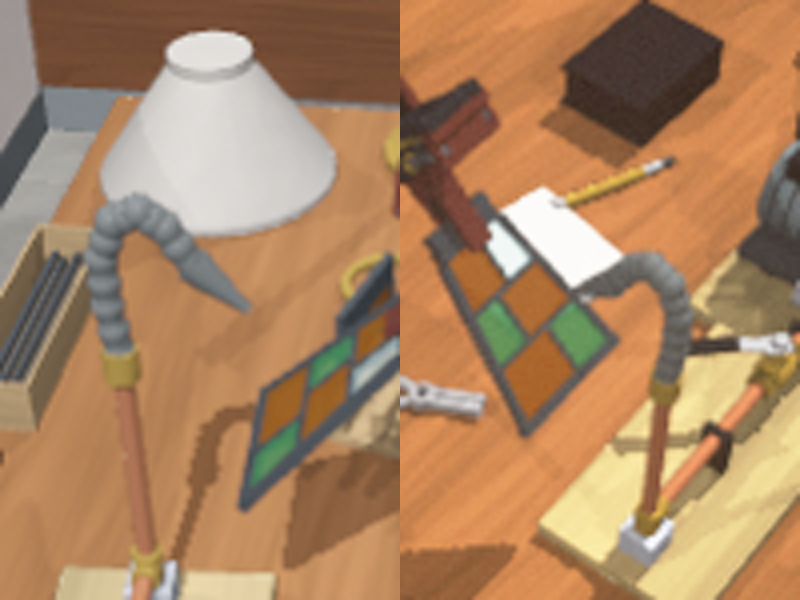

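The panel sits square in front of the nozzle, about 84 mm off and centred, and the lever is at about 45°. I'll let it settle and hand in.

```bash
python3 -m jog '{"xyz":[[0,0,0],[0,0,0],[0,0,0],[0,0,0],[0,0,0],[0,0,0]],"angular":[[0,0,0],[0,0,0],[0,0,0],[0,0,0],[0,0,0],[0,0,0]],"jaw":[1,1,1,1,1,1]}' && python3 -c "
from workcell import bot
print(abs(bot.state()['dq']).max()); print(bot.hand_in())"
```

```text
t: 12.8
ee_pos: [500.2, -66.3, 283.1]
tcp_rot: [0.632, 0.676, 0.278, 0.257]
force: [0.9, 0.1, -3.1]
finger_gap: 7.8
grip_force: 30.0
0.001624928007726138
the job is handed in; nothing more can be done
None
```

I handed the job in at 12.8 s, though the hand-in returned no verdict: the valve lever measured about 45° open, and the gripper is holding the tall panel still and square to the nozzle, centred on the jet about 84 mm from the tip.

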